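# Press the keyed driver into the specimen-holder hub

### The arm

A 6-joint arm with a two-finger parallel gripper is mounted at the origin on the work surface. World frame = base frame: x ahead of the robot, y to its left, z up, the work surface at z = 0. Lengths are in m, angles in rad, forces in N, time in s.
With the tool pointing down it reaches from about 0.375 to 0.9 m from the base axis. Payload 3.1 kg.
Tool frame: the origin (TCP) lies between the finger pads; the fingertips stand 17 mm ahead of it and the grasp point (between the pads) lies 2 mm behind it (robot.nose_length is the distance from the TCP to the fingertips, in m); z points along the fingers, y is the line along which they close (so a half turn about z gives the same grasp; the last joint's range is limited). The gripper opens to 87 mm and grips with 3 to 60 N. Pads are 19 mm wide; open, the fingers measure 117 mm over their backs; the gripper's body (75 mm by 190 mm) begins 51 mm behind the grasp point.
Start: joints at [1.054, 0.527, 1.433, -0, 1.181, -0.178], TCP at [0.208, 0.589, 0.24] pointing down, gripper open.
Joint ranges: [-3.08, 3.08], [-0.75, 2.2], [0.22, 2.44], [-1.43, 4.57], [0, 2.65], [-2.85, 2.85]. Speed limits (rad/s): [2.79, 2.79, 3.14, 3.14, 3.14, 3.14].

### API

Orientations are given as a unit quaternion [x, y, z, w].
In Python, from rig import robot, cams gives the robot as it stands.
- The arm moves only by the shell command python3 -m pendant 'ROWS' [FORCE]. ROWS is JSON, a list of rows, each an object with "jaw": the opening, from 0 (shut) to 1 (fully open); "linear": the shift along the tool's x, y, z in cm, a list of three; "twist": the turn about the tool's z in degrees. A call has 1 to 12 rows; each row shifts and turns the commanded pose from where the row before left it, along the tool's axes as they then stand; what a row does not reach is not made up. A row lasts 1/12 s, in which the tool goes at most 41.7 mm and 7.16 degrees, less where a joint would pass 70% of its speed; a pose out of reach is approached as far as the arm can. A call is refused whole if a number of a shift passes 4.17 or a number of a turn 7.16, either way. A call with a gripper value outside its range is refused whole. The fingers move at their own pace and stop on an object; FORCE is the grip in N (left out, the last holds). Time passes only in rows, so rows that do not move let the fingers close. It gives the time, the measured TCP pose, the force, the opening and the grip force at its end, in the units of the state.
- robot.get_obs(): the state, without advancing time (a new reading comes with each control period).
- cams.camera(name): name is "scene" or "top" or "wrist"; returns a dict with "color" (384x512x3 uint8, blue, green, red), "depth" (384x512 float32, m along the optical axis (not along the pixel's ray), 0 where there is no reading), "fov_y" (degrees; the focal length in pixels is half the picture's height over the tangent of half this angle, whatever the lens; pixels are square), "cx", "cy" (the principal point, pixels), "k1" (the pictures are not rectified: a ray, as slopes to the right and down, at radius r is drawn at 1 + k1 r^2 times it, then the intrinsics apply), "view" (4x4, takes a point from world to camera coordinates). Camera axes: x right, y down, z forward; pixel columns grow to the right and rows downward; lengths in m; the calibration is good to about 2 mm. A picture is of the moment at which its call begins.
- robot.hand_in(): hands the job in; it is judged then, once.
The state is a dict: "time": time; "q": joint angles; "joint_velocities": joint speeds; "joint_torque": joint torques, N m; "position": TCP position; "tool_rot": TCP orientation; "ft_force": force on the tool from outside, world axes, zero at the start; "moment": the same for the moment, N m; "grip_width": finger opening in m; "grip_force": force on a finger pad.
Only numpy, scipy, OpenCV 4.12 (cv2) and the standard library are available. Lean on these libraries where they do the work, as an engineer would, in place of code of your own. Each camera call takes 0.05 s, during which the arm holds its last target. There are 200 camera calls.

### The job

Lift the steel driver out of its stand and push its keyed shaft into the hub of the specimen holder on the polisher, turning it until the key slips into the keyway, then keep pushing against the spring until its flange sits flush on the hub. Finish while still gripping the driver and holding it pressed fully home, because the spring lifts it again if you let go. Leave the bottle, the jar and the loose specimen mount where they stand.

Things in the scene. Friction and masses are not known exactly. Their poses are not given: they have to be found in the camera images.
- driver_grip (a point): Loose steel driver, 0.35-0.6 kg, upright in the stand. Point: on its axis at the middle of the round knurled head, the place to grip. Head 44 mm diameter, top 20 mm above this point, down to 26 mm below it, where a flange 52 mm diameter, 6 mm thick follows. z is up the axis, x towards the key. A dark line on the head's top, from 5 mm to 21 mm off the axis, points the way of the key.
- driver_flange (a point): Centre of the underside of the driver's flange, 32 mm below driver_grip, same axes. Below it: round shaft 24 mm diameter, 56 mm long, the last 5 mm tapering to 18 mm. One key along +x: 8 mm wide, out to 18 mm from the axis, from 10 to 46 mm below the flange; the last 10 mm of shaft are a plain pilot.
- hub_mouth (a point): Centre of the top of the fixed steel hub, 58 mm diameter, 100 mm above the bench. Bore 26 mm diameter with one keyway along this point's +x: 10 mm wide, cut right through the hub's wall, open at the top; both 64 mm deep. z is up. Fully home, the flange lies on the hub: driver_flange coincides with hub_mouth and their +x axes agree.
- polisher: Fixed polisher carrying the hub at its centre: black bowl 250 mm diameter, rim 34 mm high, red cloth, aluminium specimen holder 160 mm diameter (top 36 mm above the bench) with six specimens up to 46 mm and a dark line from the hub to its rim the way of the keyway. Origin at the centre of its underside, axes as hub_mouth.
- plunger (a joint): Brass spring plunger, 18 mm diameter, in the bottom of the bore; metres pushed down, 0 at rest with its top 46 mm below the hub's mouth, so the shaft's tip meets it for the last 10 mm. Reads 0.010 with the driver fully home, limit 0.016. Spring about 8 N at 0 and 14 N at 0.010, more than the driver's weight.
- stand_top (a point): Centre of the top of the fixed grey stand, a block 90 x 90 x 70 mm high with a vertical through hole 42 mm diameter in its middle. The driver's shaft hangs in the hole, its flange rests on this top.
- bottle: Bystander: loose white bottle, 52 mm diameter, 130 mm high; origin at the centre of its underside.
- jar: Bystander: loose amber jar, 60 mm diameter, 70 mm high; origin at the centre of its underside.
- mount: Bystander: loose black specimen mount, a disc 32 mm diameter, 18 mm high; origin at the centre of its underside.

How it is judged:
On the way, in this order (a step that is already met when the one before it is completed fails the run):
1. the driver is lifted clear of its stand by the gripper (z of driver_flange in the frame of stand_top above 0.06 m and contact force between the fingers and driver above 1 N), for 0.2 s.
2. the shaft is in the bore with its key in the keyway (angle between the x axis of driver_flange and the x axis of hub_mouth, either way round below 0.15 rad and horizontal distance between driver_flange and hub_mouth below 0.003 m and angle between driver_flange's own z axis and vertical below 0.06 rad and z of driver_flange in the frame of hub_mouth between -0.003 and 0.04 m), for 0.1 s.
At the end, for the whole second after the job is handed in: Driver gripped (over 3 N) and held pressed home at rest: flange within 2.5 mm of the hub face (3 mm below) and 3 mm of its centre, key in keyway (0.15 rad), upright within 0.06 rad, plunger down over 7.5 mm (angle between the x axis of driver_flange and the x axis of hub_mouth, either way round below 0.15 rad and horizontal distance between driver_flange and hub_mouth below 0.003 m and angle between driver_flange's own z axis and vertical below 0.06 rad and z of driver_flange in the frame of hub_mouth between -0.003 and 0.0025 m and value of joint plunger above 0.0075 m and contact force between the fingers and driver above 3 N and linear speed of driver below 0.02 m/s); the arm keeps its last pose, push and grip.
It fails at once if the bottle was disturbed (moved more than 20 mm) (distance of bottle from where it was at the start of the episode above 0.02 m).
It fails at once if the jar was disturbed (moved more than 20 mm) (distance of jar from where it was at the start of the episode above 0.02 m).
It fails at once if the mount was disturbed (moved more than 20 mm) (distance of mount from where it was at the start of the episode above 0.02 m).
It also fails if it takes over 42 s, if anything falls off the work surface, if the arm or the gripper's body presses on something with over 40 N, if the wrist force passes 120 N, or if a joint passes its speed limit or range.

## Working session

There is one attempt and no reset: what is moved stays moved. The work goes in short steps, Python scripts to look and compute and a shell command to move; the robot and the scene stay as the last step left them, time stands still between calls to the robot, and variables do not carry over. Pictures are saved under pics/ and viewed, at most 10 in all, crops included, and the job is handed in when it is done.

```bash
ls && mkdir -p pics && cat > h.py <<'E'
import numpy as np, cv2
from rig import robot, cams
def K(c):
    f=192/np.tan(np.radians(c["fov_y"])/2); return np.array([[f,0,c["cx"]],[0,f,c["cy"]],[0,0,1.]])
def dist(c): return np.array([c["k1"],0,0,0,0.])
def cloud(c):
    h,w=c["depth"].shape; v,u=np.mgrid[:h,:w]
    p=cv2.undistortPoints(np.stack([u,v],-1).reshape(-1,1,2).astype(np.float64),K(c),dist(c)).reshape(h,w,2)
    z=c["depth"].astype(float); P=np.dstack([p[...,0]*z,p[...,1]*z,z])
    V=np.linalg.inv(c["view"]); W=P@V[:3,:3].T+V[:3,3]; W[z==0]=np.nan
    return W
def proj(c,X):
    V=np.array(c["view"]); r=cv2.Rodrigues(V[:3,:3])[0]
    return cv2.projectPoints(np.atleast_2d(X).astype(float),r,V[:3,3],K(c),dist(c))[0].reshape(-1,2)
def ray(c,uv,z):
    p=cv2.undistortPoints(np.array(uv,float).reshape(-1,1,2),K(c),dist(c)).reshape(-1,2)
    V=np.linalg.inv(c["view"]); d=np.c_[p,np.ones(len(p))]@V[:3,:3].T; o=V[:3,3]
    return o+d*((z-o[2])/d[:,2])[:,None]
E
python3 - <<'E'
from h import *
import pickle
cs={n:cams.camera(n) for n in("scene","top","wrist")}
pickle.dump(cs,open("c0.pkl","wb"))
for n,c in cs.items(): print(n,c["fov_y"],c["cx"],c["cy"],c["k1"],np.linalg.inv(c["view"])[:3,3].round(3))
cv2.imwrite("pics/a.png",cs["top"]["color"]);cv2.imwrite("pics/b.png",cs["scene"]["color"])
o=robot.get_obs();print(o)
E
```

```text
pics
scene 57.645065832054904 247.88723211014778 187.41960446732722 -0.08238109854364409 [ 1.101 -0.505  0.667]
top 43.25702267567459 252.3574531944656 192.50922859930725 -0.09148558598836137 [0.383 0.145 1.281]
wrist 68.09420374485192 253.91627906948645 192.66812756880944 -0.01562598893435947 [0.128 0.615 0.384]
{'time': 0.15, 'q': array([ 1.05348782e+00,  5.28290334e-01,  1.43358126e+00,  3.86503418e-06,
        1.18139366e+00, -1.78479328e-01]), 'joint_velocities': array([ 0.00020954, -0.00066765, -0.00549094,  0.00087912, -0.00093313,
        0.00046958]), 'joint_torque': array([ 2.97335055e-04, -4.40433311e+01, -1.76843154e+01,  6.33092690e-02,
        5.52475231e-02, -8.23640130e-05]), 'position': array([0.20743777, 0.58902158, 0.23878173]), 'tool_rot': array([ 1.68606014e-01,  9.85683170e-01, -7.85592144e-04, -2.86791093e-04]), 'ft_force': array([-0.72169682, -0.01475963, -0.39813968]), 'moment': array([ 0.01368011, -0.06741012,  0.0384434 ]), 'grip_force': 0.0, 'grip_width': 0.08703585385494927}
```

View pics/a.png

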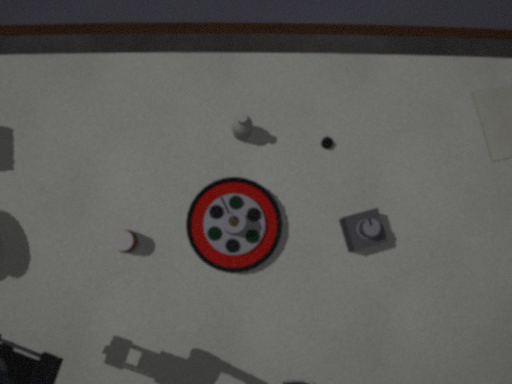

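View pics/b.png

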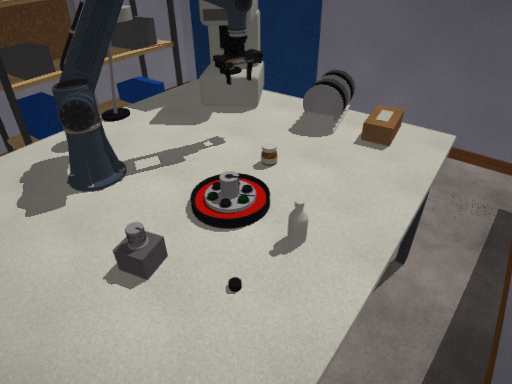

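```bash
python3 - <<'E'
from h import *
import pickle
cs=pickle.load(open("c0.pkl","rb"));c=cs["top"];W=cloud(c)
print("proj axes",proj(c,[[.4,.1,0],[.5,.1,0],[.4,.2,0]]))
def blob(W,uv,r,z0,z1):
    u,v=uv; S=W[v-r:v+r,u-r:u+r].reshape(-1,3); S=S[(S[:,2]>z0)&(S[:,2]<z1)]; 
    if len(S)<3: return None
    (x,y),R=cv2.minEnclosingCircle(S[:,:2].astype(np.float32)); return len(S),S.mean(0).round(4),(round(x,4),round(y,4)),round(R,4)
print("head",blob(W,(372,229),25,.115,.135))
print("stand",blob(W,(368,230),35,.062,.076))
print("hub",blob(W,(235,221),25,.092,.11))
print("bottle",blob(W,(245,128),25,.03,.16));print("jar",blob(W,(130,242),25,.03,.09));print("mount",blob(W,(327,143),15,.01,.03))
S=cs["scene"];Ws=cloud(S)
print("s head",blob(Ws,(136,232),16,.117,.13)); print("s hub",blob(Ws,(230,180),16,.097,.11))
im=cv2.convertScaleAbs(c["color"],alpha=1.8)
a=cv2.resize(im[195:263,335:405],None,fx=5.6,fy=5.6,interpolation=cv2.INTER_CUBIC)
b=cv2.resize(im[170:272,185:287],None,fx=3.9,fy=3.9,interpolation=cv2.INTER_CUBIC)
a=cv2.resize(a,(390,390));b=cv2.resize(b,(400,390))
cv2.imwrite("pics/c.png",np.hstack([a,b]))
E
```

```text
proj axes [[255.59185829 265.51761285]
 [255.24652574 227.51537734]
 [217.4268509  265.78429399]]
head (266, array([ 0.4874, -0.1767,  0.1216]), (0.4872, -0.1779), 0.0232)
stand (919, array([ 0.4859, -0.1738,  0.0699]), (0.4869, -0.1764), 0.063)
hub (334, array([0.5054, 0.1557, 0.0998]), (0.5069, 0.1564), 0.0293)
bottle (411, array([0.7529, 0.1346, 0.0894]), (0.7615, 0.1344), 0.0264)
jar (482, array([0.4619, 0.43  , 0.0638]), (0.463, 0.433), 0.0303)
mount (108, array([ 0.7294, -0.0974,  0.0177]), (0.7301, -0.0976), 0.0161)
s head (178, array([ 0.4925, -0.1794,  0.1214]), (0.4909, -0.1776), 0.0219)
s hub (140, array([0.5069, 0.1551, 0.0995]), (0.508, 0.1566), 0.0315)
```

View pics/c.png

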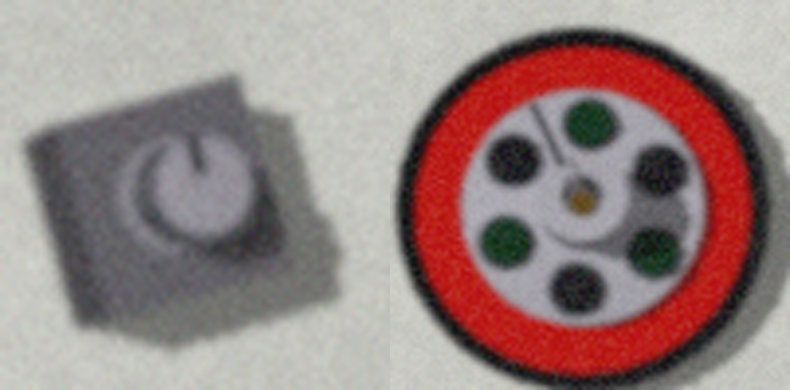

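The left crop shows the head with its line pointing up and a little left (about +14° yaw). The right crop shows the holder line at about +23.5° and the hub centre near (582,203). I'll twist to match and move over the driver.

```bash
python3 -m pendant '[{"jaw":1,"linear":[0,0,0],"twist":7},{"jaw":1,"linear":[0,0,0],"twist":7},{"jaw":1,"linear":[0,0,0],"twist":7},{"jaw":1,"linear":[0,0,0],"twist":7},{"jaw":1,"linear":[0,0,0],"twist":7},{"jaw":1,"linear":[0,0,0],"twist":7},{"jaw":1,"linear":[0,0,0],"twist":7},{"jaw":1,"linear":[0,0,0],"twist":7}]' 30
python3 -m pendant '[{"jaw":1,"linear":[-3,2,0],"twist":0},{"jaw":1,"linear":[-3,2,0],"twist":0},{"jaw":1,"linear":[-3,2,0],"twist":0},{"jaw":1,"linear":[-3,2,0],"twist":0},{"jaw":1,"linear":[-3.5,0,0],"twist":0},{"jaw":1,"linear":[-3.5,0,0],"twist":0},{"jaw":1,"linear":[-3.5,0,0],"twist":0},{"jaw":1,"linear":[-3.5,0,0],"twist":0},{"jaw":1,"linear":[-3.5,0,0],"twist":0},{"jaw":1,"linear":[-3.5,0,0],"twist":0},{"jaw":1,"linear":[-3.5,0,0],"twist":0},{"jaw":1,"linear":[-3.5,0,0],"twist":0}]'
cat >> h.py <<'E'
from scipy.spatial.transform import Rotation as R
def st():
    o=robot.get_obs(); M=R.from_quat(o["tool_rot"]).as_matrix(); yaw=np.degrees(np.arctan2(M[1,0],M[0,0]))
    print("t",round(o["time"],2),"p",o["position"].round(4),"yawx",yaw.round(2),"zt",M[:,2].round(4),"F",o["ft_force"].round(1),"M",o["moment"].round(2),"w",round(o["grip_width"],4),"g",round(float(o["grip_force"]),1),"q",o["q"].round(2)); return o,M
def to(X):
    o,M=st(); print("shift cm",(M.T@(np.array(X)-o["position"])*100).round(2))
E
python3 - <<'E'
from h import *
o,M=st(); to([.487,-.177,.24])
c=cams.camera("wrist");V=np.linalg.inv(c["view"]);print(V[:3,2],(M.T@(V[:3,3]-o["position"])).round(3),(M.T@V[:3,:3]).round(3))
E
```

```text
time: 0.82
position: [0.2075, 0.5892, 0.2391]
tool_rot: [0.614, 0.789, -0.0, 0.0]
ft_force: [-0.1, 0.7, 0.4]
grip_width: 0.0871
grip_force: 0.0
time: 1.82
position: [0.3858, 0.2209, 0.2395]
tool_rot: [0.611, 0.791, -0.0, -0.0]
ft_force: [0.9, -0.5, 0.3]
grip_width: 0.0871
grip_force: 0.0
t 1.82 p [0.3858 0.2209 0.2395] yawx 104.61 zt [-1.e-04 -1.e-04 -1.e+00] F [ 0.9 -0.5  0.3] M [-0.13  0.02  0.02] w 0.0871 g 0.0 q [ 0.27  0.29  1.87 -0.    0.99  0.01]
t 1.82 p [0.3858 0.2209 0.2395] yawx 104.61 zt [-1.e-04 -1.e-04 -1.e+00] F [ 0.9 -0.5  0.3] M [-0.13  0.02  0.02] w 0.0871 g 0.0 q [ 0.27  0.29  1.87 -0.    0.99  0.01]
shift cm [-41.06  -0.24  -0.05]
[ 0.07665734 -0.29118657 -0.95359008] [ 0.082 -0.001 -0.145] [[-0.    -0.954 -0.301]
 [ 1.    -0.     0.001]
 [-0.001 -0.301  0.954]]
```

```bash
python3 -m pendant '[{"jaw":1,"linear":[-3.1,2.6,0],"twist":0},{"jaw":1,"linear":[-3.1,2.6,0],"twist":0},{"jaw":1,"linear":[-3.1,2.6,0],"twist":0},{"jaw":1,"linear":[0,2.3,0],"twist":0},{"jaw":1,"linear":[0,0,0],"twist":0},{"jaw":1,"linear":[0,0,0],"twist":0}]'
python3 - <<'E'
from h import *
import pickle
st();pickle.dump(cams.camera("wrist"),open("whub.pkl","wb"))
E
python3 -m pendant '[{"jaw":1,"linear":[-3.5,-1,0],"twist":0},{"jaw":1,"linear":[-3.5,-1,0],"twist":0},{"jaw":1,"linear":[-3.5,-1,0],"twist":0},{"jaw":1,"linear":[-3.5,-1,0],"twist":0},{"jaw":1,"linear":[-3.5,-1,0],"twist":0},{"jaw":1,"linear":[-3.5,-1,0],"twist":0},{"jaw":1,"linear":[-3.5,-1,0],"twist":0},{"jaw":1,"linear":[-3.5,-1,0],"twist":0},{"jaw":1,"linear":[-3.5,-1.5,0],"twist":0},{"jaw":1,"linear":[-0.2,-0.8,0],"twist":0},{"jaw":1,"linear":[0,0,0],"twist":0},{"jaw":1,"linear":[0,0,0],"twist":0}]'
python3 - <<'E'
from h import *
import pickle
st();d=cams.camera("wrist");pickle.dump(d,open("wdrv.pkl","wb"));h=pickle.load(open("whub.pkl","rb"))
def ortho(c,x,y,z,half,n):
    g=np.linspace(half,-half,n); X,Y=np.meshgrid(x+g,y+g,indexing="ij") # row: +x up, col: +y left
    m=proj(c,np.c_[X.ravel(),Y.ravel(),np.full(X.size,z)]).astype(np.float32).reshape(n,n,2)
    return cv2.remap(c["color"],m[...,0],m[...,1],cv2.INTER_CUBIC)
a=ortho(d,.487,-.177,.122,.04,400);b=ortho(h,.507,.156,.1,.04,400)
b2=ortho(h,.507,.156,.036,.1,400)
cv2.imwrite("pics/d.png",cv2.resize(np.hstack([a,b]),(800,400)));cv2.imwrite("pics/e.png",b2)
for n,c,z0,z1,p in(("drv",d,.118,.126,(.487,-.177)),("hub",h,.096,.104,(.507,.156))):
    W=cloud(c).reshape(-1,3);S=W[(W[:,2]>z0)&(W[:,2]<z1)&(np.hypot(W[:,0]-p[0],W[:,1]-p[1])<.05)]
    (x,y),r=cv2.minEnclosingCircle(S[:,:2].astype(np.float32));print(n,len(S),S.mean(0).round(4),x,y,r)
E
```

```text
time: 2.37
position: [0.5077, 0.1577, 0.2391]
tool_rot: [0.612, 0.791, -0.0, -0.0]
ft_force: [-0.5, -0.6, 0.5]
grip_width: 0.0869
grip_force: 0.0
t 2.37 p [0.5077 0.1577 0.2391] yawx 104.52 zt [-9.e-04  1.e-04 -1.e+00] F [-0.5 -0.6  0.5] M [-0.08  0.05 -0.02] w 0.0869 g 0.0 q [ 0.09  0.4   1.67  0.    1.07 -0.16]
time: 3.42
position: [0.4858, -0.1732, 0.2393]
tool_rot: [0.612, 0.791, 0.0, -0.001]
ft_force: [0.0, 0.2, -0.4]
grip_width: 0.0866
grip_force: 0.0
t 3.42 p [ 0.4858 -0.1732  0.2393] yawx 104.57 zt [-0.0017  0.0018 -1.    ] F [ 0.   0.2 -0.4] M [-0.06  0.01  0.01] w 0.0866 g 0.0 q [-0.56  0.38  1.7   0.    1.06 -0.81]
drv 1521 [ 0.4874 -0.1777  0.1219] 0.4876393973827362 -0.17883805930614471 0.022464202716946602
hub 1792 [0.5044 0.1562 0.0999] 0.5058218240737915 0.15569791197776794 0.029392937198281288
```

View pics/d.png

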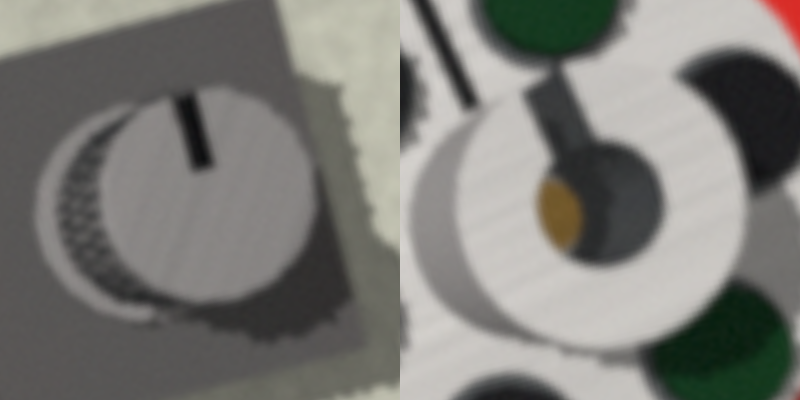

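View pics/e.png

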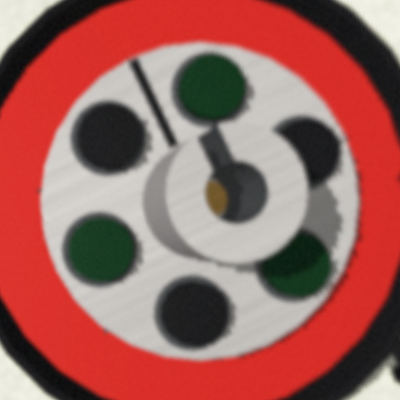

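The ortho crops (5 px/mm) show the head centre near (208,195), its line at about 13–16°, the bore centre near (601,205), and the keyway at about 24–25°. In the second picture the holder line runs (133,62)–(173,145). I'll measure these numerically.

```bash
cat > fit.py <<'E'
from h import *
import pickle
def ortho(c,x,y,z,half,n):
    g=np.linspace(half,-half,n); X,Y=np.meshgrid(x+g,y+g,indexing="ij")
    m=proj(c,np.c_[X.ravel(),Y.ravel(),np.full(X.size,z)]).astype(np.float32).reshape(n,n,2)
    return cv2.cvtColor(cv2.remap(c["color"],m[...,0],m[...,1],cv2.INTER_CUBIC),cv2.COLOR_BGR2GRAY),X,Y
def comp(mask,X,Y,seed):
    n,l=cv2.connectedComponents(mask.astype(np.uint8)); d=np.hypot(X-seed[0],Y-seed[1])+10*(l==0); k=l[np.unravel_index(d.argmin(),d.shape)]
    return np.c_[X[l==k],Y[l==k]]
def line(P):
    vx,vy,x0,y0=cv2.fitLine((P*1000).astype(np.float32),cv2.DIST_L2,0,.01,.01).ravel()
    if vx<0: vx,vy=-vx,-vy
    return np.degrees(np.arctan2(vy,vx)),np.array([x0,y0])/1000
E
python3 - <<'E'
from fit import *
d=pickle.load(open("wdrv.pkl","rb"));h=pickle.load(open("whub.pkl","rb"))
g,X,Y=ortho(d,.487,-.177,.122,.04,400)
r=np.hypot(X-.488,Y+.1786)
P=comp((g<70)&(r<.0195)&(r>.002),X,Y,(.5,-.176));a,p=line(P)
print("drv line",len(P),a,p,"from axis",np.degrees(np.arctan2(p[1]+.1786,p[0]-.488)))
g,X,Y=ortho(h,.507,.156,.036,.1,800)
r=np.hypot(X-.5058,Y-.1556)
P=comp((g<70)&(r<.076)&(r>.045)&(np.abs(np.degrees(np.arctan2(Y-.1556,X-.5058))-25)<8),X,Y,(.56,.18));a,p=line(P)
print("holder line",len(P),a,p,"from axis",np.degrees(np.arctan2(p[1]-.1556,p[0]-.5058)))
g,X,Y=ortho(h,.507,.156,.1,.04,400)
m=(g<110)|(0); 
r=np.hypot(X-.5058,Y-.1556)
P=comp((g<125)&(r<.026)&(r>.0155)&(np.abs(np.degrees(np.arctan2(Y-.1556,X-.5058))-25)<25),X,Y,(.525,.163));a,p=line(P)
print("keyway",len(P),a,p,np.degrees(np.arctan2(p[1]-.1556,p[0]-.5058)))
# bore circle from lower half edge of the mouth; hub outer rim
V=cv2.HoughCircles(cv2.GaussianBlur(g,(5,5),0),cv2.HOUGH_GRADIENT,1,20,param1=60,param2=15,minRadius=55,maxRadius=75)
for n,(u,v,q) in enumerate(V[0][:3]): print("bore",X[int(v),0]+0,Y[0,int(u)],q/5)
V=cv2.HoughCircles(cv2.GaussianBlur(g,(5,5),0),cv2.HOUGH_GRADIENT,1,20,param1=60,param2=15,minRadius=138,maxRadius=152)
for n,(u,v,q) in enumerate(V[0][:3]): print("hub",X[int(v),0]+0,Y[0,int(u)],q/5)
g,X,Y=ortho(d,.487,-.177,.122,.04,400)
V=cv2.HoughCircles(cv2.GaussianBlur(g,(5,5),0),cv2.HOUGH_GRADIENT,1,20,param1=60,param2=15,minRadius=100,maxRadius=120)
for n,(u,v,q) in enumerate(V[0][:3]): print("head",X[int(v),0]+0,Y[0,int(u)],q/5)
to([.488,-.1786,.102-.002])
E
```

```text
drv line 1430 15.440508 [ 0.50031006 -0.17584915] from axis 12.5965395
holder line 1246 25.635052 [0.56051534 0.18160784] from axis 25.42315
keyway 2485 23.882378 [0.52434707 0.16446991] 25.55892
bore 0.5066992481203008 0.1561002506265664 12.54
bore 0.5227393483709273 0.12883208020050124 14.44
bore 0.47682456140350876 0.13244110275689222 14.88
hub 0.5060977443609023 0.15569924812030075 28.960001
head 0.4885037593984962 -0.17850375939849622 21.84
head 0.4840927318295739 -0.17028320802005012 21.64
t 3.47 p [ 0.4863 -0.1728  0.2394] yawx 104.65 zt [-0.0012  0.0015 -1.    ] F [0.7 0.6 0.6] M [-0.09  0.07  0.06] w 0.0872 g 0.0 q [-0.56  0.38  1.7   0.    1.06 -0.81]
shift cm [-0.63  0.03 13.94]
```

```bash
python3 -m pendant '[{"jaw":1,"linear":[-0.6,0,0.5],"twist":0},{"jaw":1,"linear":[0,0,2],"twist":0},{"jaw":1,"linear":[0,0,2.7],"twist":0},{"jaw":1,"linear":[0,0,2.7],"twist":0},{"jaw":1,"linear":[0,0,2.5],"twist":0},{"jaw":1,"linear":[0,0,2],"twist":0},{"jaw":1,"linear":[0,0,1.5],"twist":0},{"jaw":1,"linear":[0,0,0],"twist":0},{"jaw":1,"linear":[0,0,0],"twist":0}]' 50
python3 - <<'E'
from h import *
to([.488,-.1786,.100])
E
```

```text
time: 4.22
position: [0.4886, -0.1793, 0.0998]
tool_rot: [0.611, 0.792, -0.0, -0.001]
ft_force: [0.1, 0.3, 0.7]
grip_width: 0.087
grip_force: 0.0
t 4.22 p [ 0.4886 -0.1793  0.0998] yawx 104.7 zt [-0.0019  0.0012 -1.    ] F [0.1 0.3 0.7] M [-0.05  0.06 -0.07] w 0.087 g 0.0 q [-0.57  0.61  1.81  0.    0.73 -0.82]
shift cm [ 0.08 -0.04 -0.02]
```

```bash
python3 -m pendant '[{"jaw":0.4,"linear":[0.08,0,0],"twist":0},{"jaw":0.2,"linear":[0,0,0],"twist":0},{"jaw":0,"linear":[0,0,0],"twist":0},{"jaw":0,"linear":[0,0,0],"twist":0},{"jaw":0,"linear":[0,0,0],"twist":0},{"jaw":0,"linear":[0,0,0],"twist":0},{"jaw":0,"linear":[0,0,0],"twist":0},{"jaw":0,"linear":[0,0,0],"twist":0}]' 50
python3 - <<'E'
from h import *
st()
E
```

```text
time: 4.88
position: [0.4889, -0.18, 0.1008]
tool_rot: [0.612, 0.791, 0.0, 0.001]
ft_force: [1.6, 1.4, 0.3]
grip_width: 0.043
grip_force: 50.0
t 4.88 p [ 0.4889 -0.18    0.1008] yawx 104.56 zt [ 1.2e-03 -2.0e-04 -1.0e+00] F [1.6 1.4 0.3] M [-0.08 -0.06 -0.03] w 0.043 g 50.0 q [-0.57  0.6   1.81  0.    0.72 -0.82]
```

```bash
python3 -m pendant '[{"jaw":0,"linear":[0,0,-1],"twist":0},{"jaw":0,"linear":[0,0,-2],"twist":0},{"jaw":0,"linear":[0,0,-2.5],"twist":0},{"jaw":0,"linear":[0,0,-2.5],"twist":0},{"jaw":0,"linear":[0,0,-2.5],"twist":0},{"jaw":0,"linear":[0,0,-2.5],"twist":0},{"jaw":0,"linear":[0,0,-1],"twist":0},{"jaw":0,"linear":[0,0,0],"twist":0},{"jaw":0,"linear":[0,0,0],"twist":0},{"jaw":0,"linear":[0,0,0],"twist":0}]'
python3 - <<'E'
from h import *
import pickle
st();c=cams.camera("wrist");pickle.dump(c,open("wg.pkl","wb"));s=cams.camera("scene");pickle.dump(s,open("sg.pkl","wb"))
o=robot.get_obs()["position"];u,v=proj(s,o)[0].astype(int);print(u,v)
b=cv2.resize(s["color"][max(v-55,0):v+55,u-55:u+55],(384,384),interpolation=cv2.INTER_CUBIC)
cv2.imwrite("pics/f.png",cv2.resize(np.hstack([c["color"][:,64:448],b]),(768,384)))
E
```

```text
time: 5.72
position: [0.4871, -0.179, 0.2388]
tool_rot: [0.612, 0.791, -0.0, -0.002]
ft_force: [0.2, -0.7, -5.5]
grip_width: 0.043
grip_force: 50.0
t 5.72 p [ 0.4871 -0.179   0.2388] yawx 104.59 zt [-0.0038  0.0023 -1.    ] F [ 0.2 -0.7 -5.5] M [-0.09  0.07 -0.  ] w 0.043 g 50.0 q [-0.57  0.39  1.69 -0.    1.06 -0.82]
121 187
```

View pics/f.png

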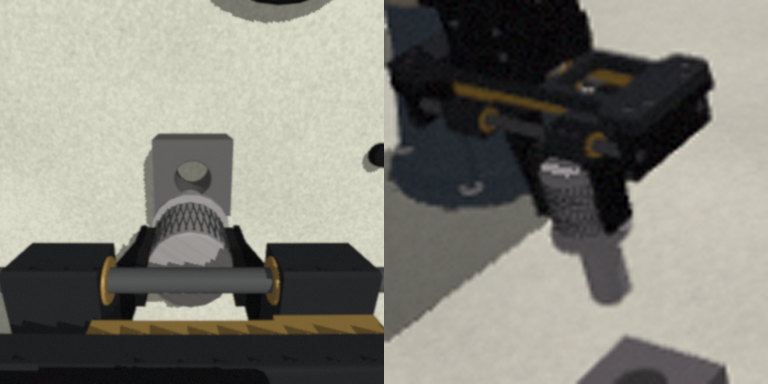

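The left crop shows the head held between the pads, its line hidden under the rod at rows 268–292. The right crop shows the driver clear of the stand. Next I'll fit the shaft in the scene depth for tilt and key.

```bash
cat > shaft.py <<'E'
from fit import *
from scipy.optimize import least_squares
def shaft(s,p):
    W=cloud(s).reshape(-1,3);W=W[np.isfinite(W[:,0])]
    S=W[(np.hypot(W[:,0]-p[0],W[:,1]-p[1])<.03)&(W[:,2]<p[2]+.0)&(W[:,2]>p[2]-.1)]
    r=np.hypot(S[:,0]-p[0],S[:,1]-p[1])
    z=np.arange(.0,.1,.008)
    print("r by depth",[(round(float(a),3),int(m.sum()),round(float(np.median(r[m])),4)) for a in z for m in [(p[2]-S[:,2]>=a)&(p[2]-S[:,2]<a+.008)] if m.sum()])
    T=S[(p[2]-S[:,2]>.042)&(p[2]-S[:,2]<.08)]
    f=lambda q:np.hypot(T[:,0]-q[0]-q[2]*(T[:,2]-p[2]),T[:,1]-q[1]-q[3]*(T[:,2]-p[2]))-.012
    q=least_squares(f,[p[0],p[1],0,0],loss="soft_l1",f_scale=.001).x
    e=f(q);k=T[e>.003]-0
    print("axis at tcp z minus tcp",(q[:2]-p[:2]).round(4),"tilt",q[2:].round(3),"n",len(T),"res",np.median(abs(e)).round(4))
    if len(k): print("key pts",len(k),"yaw",np.degrees(np.arctan2(k[:,1]-q[1]-q[3]*(k[:,2]-p[2]),k[:,0]-q[0]-q[2]*(k[:,2]-p[2]))).round(0))
E
python3 - <<'E'
from shaft import *
shaft(pickle.load(open("sg.pkl","rb")),robot.get_obs()["position"])
W=cloud(pickle.load(open("wg.pkl","rb")))
p=robot.get_obs()["position"]
to([.506,.1557,.2388])
E
```

```text
r by depth [(0.0, 53, 0.0208), (0.008, 64, 0.0215), (0.016, 42, 0.0199), (0.024, 88, 0.0232), (0.04, 31, 0.0119), (0.048, 33, 0.0115), (0.056, 33, 0.0118), (0.064, 32, 0.0114), (0.072, 30, 0.0111), (0.08, 12, 0.0095)]
axis at tcp z minus tcp [0.0034 0.0047] tilt [0.012 0.003] n 155 res 0.0014
key pts 2 yaw [-2. -4.]
t 5.82 p [ 0.4873 -0.1791  0.2386] yawx 104.59 zt [-0.0038  0.0024 -1.    ] F [-0.2 -0.5 -5.7] M [-0.1   0.    0.04] w 0.0432 g 50.0 q [-0.57  0.39  1.69 -0.    1.06 -0.82]
shift cm [31.93 10.24  0.06]
```

```bash
python3 -m pendant '[{"jaw":0,"linear":[2,0.6,0],"twist":0},{"jaw":0,"linear":[3.4,1.1,0],"twist":0},{"jaw":0,"linear":[3.5,1.1,0],"twist":0},{"jaw":0,"linear":[3.5,1.1,0],"twist":0},{"jaw":0,"linear":[3.5,1.1,0],"twist":0},{"jaw":0,"linear":[3.5,1.1,0],"twist":0},{"jaw":0,"linear":[3.5,1.1,0],"twist":0},{"jaw":0,"linear":[3.5,1.1,0],"twist":0},{"jaw":0,"linear":[3.5,1.1,0],"twist":0},{"jaw":0,"linear":[1.9,0.9,0],"twist":0},{"jaw":0,"linear":[0,0,0],"twist":-5.5},{"jaw":0,"linear":[0,0,0],"twist":-5.5}]'
python3 -m pendant '[{"jaw":0,"linear":[0,0,0],"twist":0},{"jaw":0,"linear":[0,0,0],"twist":0},{"jaw":0,"linear":[0,0,0],"twist":0}]'
python3 - <<'E'
from shaft import *
s=cams.camera("scene");pickle.dump(s,open("s2.pkl","wb"));w=cams.camera("wrist");pickle.dump(w,open("w2.pkl","wb"))
p=robot.get_obs()["position"];shaft(s,p);to([.5065,.1543,.2388])
u,v=proj(s,p)[0].astype(int)
b=cv2.resize(s["color"][max(v-35,0):v+65,u-50:u+50],(400,400),interpolation=cv2.INTER_CUBIC)
cv2.imwrite("pics/g.png",np.hstack([w["color"][:,64:448],cv2.resize(b,(384,384))]))
E
```

```text
time: 6.82
position: [0.5073, 0.1556, 0.2389]
tool_rot: [0.53, 0.848, -0.001, -0.001]
ft_force: [0.1, -0.7, -5.6]
grip_width: 0.0429
grip_force: 50.0
time: 7.07
position: [0.5077, 0.1536, 0.2397]
tool_rot: [0.534, 0.845, -0.001, -0.001]
ft_force: [1.0, -0.6, -6.3]
grip_width: 0.043
grip_force: 50.0
r by depth [(0.0, 48, 0.0211), (0.008, 53, 0.0206), (0.016, 37, 0.0201), (0.024, 54, 0.0234), (0.032, 6, 0.0112), (0.04, 29, 0.0112), (0.048, 27, 0.0108), (0.056, 24, 0.0105), (0.064, 22, 0.0103), (0.072, 24, 0.0103), (0.08, 11, 0.0085)]
axis at tcp z minus tcp [0.0008 0.0022] tilt [ 0.021 -0.005] n 120 res 0.0012
key pts 15 yaw [ 21.  26.   5.  25.   6.  23.   4.  13.  19.  14.   9.  11.  18.  16.
 -71.]
t 7.17 p [0.508  0.1535 0.2401] yawx 115.47 zt [-8.e-04 -0.e+00 -1.e+00] F [-0.  -0.3 -4.7] M [-0.08  0.02 -0.  ] w 0.043 g 50.0 q [ 0.08  0.4   1.67  0.    1.07 -0.36]
shift cm [ 0.14 -0.1   0.14]
```

View pics/g.png

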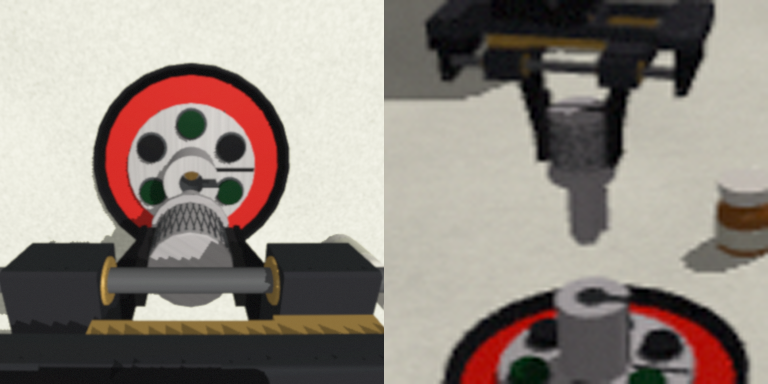

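The wrist view shows the holder line horizontal at (215,169)–(253,170), parallel to the jaws and so to the key. The scene view shows the shaft above the hub. I'll go down until the pilot is just in the bore.

```bash
python3 -m pendant '[{"jaw":0,"linear":[0.1,-0.08,1],"twist":0},{"jaw":0,"linear":[0,0,1.5],"twist":0},{"jaw":0,"linear":[0,0,1.2],"twist":0},{"jaw":0,"linear":[0,0,0.6],"twist":0},{"jaw":0,"linear":[0,0,0.5],"twist":0},{"jaw":0,"linear":[0,0,0.4],"twist":0},{"jaw":0,"linear":[0,0,0.4],"twist":0},{"jaw":0,"linear":[0,0,0.2],"twist":0},{"jaw":0,"linear":[0,0,0],"twist":0}]'
python3 - <<'E'
from h import *
to([.5065,.1543,.177])
E
```

```text
time: 7.92
position: [0.507, 0.1544, 0.1825]
tool_rot: [0.533, 0.846, 0.0, 0.0]
ft_force: [-0.5, -0.1, -5.1]
grip_width: 0.0429
grip_force: 50.0
t 7.92 p [0.507  0.1544 0.1825] yawx 115.58 zt [ 0. -0. -1.] F [-0.5 -0.1 -5.1] M [-0.02  0.04  0.02] w 0.0429 g 50.0 q [ 0.08  0.48  1.73 -0.    0.93 -0.36]
shift cm [ 0.01 -0.05  0.55]
```

```bash
python3 -m pendant '[{"jaw":0,"linear":[0,0,0.2],"twist":0},{"jaw":0,"linear":[0,0,0.2],"twist":0},{"jaw":0,"linear":[0,0,0.2],"twist":0},{"jaw":0,"linear":[0,0,0.15],"twist":0},{"jaw":0,"linear":[0,0,0],"twist":0},{"jaw":0,"linear":[0,0,0],"twist":0}]'
python3 - <<'E'
from h import *
to([.5065,.1543,.177])
E
```

```text
time: 8.42
position: [0.5073, 0.1545, 0.175]
tool_rot: [0.533, 0.846, 0.0, 0.0]
ft_force: [0.6, -0.1, -6.4]
grip_width: 0.0432
grip_force: 50.0
t 8.42 p [0.5073 0.1545 0.175 ] yawx 115.58 zt [ 7.e-04  2.e-04 -1.e+00] F [ 0.6 -0.1 -6.4] M [ 0.03 -0.23  0.02] w 0.0432 g 50.0 q [ 0.08  0.49  1.74  0.    0.91 -0.36]
shift cm [ 0.01 -0.08 -0.2 ]
```

No contact 2 mm past the nominal key height, so the key may already be in. I'll continue gently.

```bash
python3 -m pendant '[{"jaw":0,"linear":[0,0,0.2],"twist":0},{"jaw":0,"linear":[0,0,0.2],"twist":0},{"jaw":0,"linear":[0,0,0.1],"twist":0},{"jaw":0,"linear":[0,0,0],"twist":0},{"jaw":0,"linear":[0,0,0],"twist":0}]'
python3 - <<'E'
from h import *
st()
E
```

```text
time: 8.83
position: [0.5073, 0.1545, 0.17]
tool_rot: [0.533, 0.846, 0.0, 0.0]
ft_force: [1.8, 0.1, -6.0]
grip_width: 0.0432
grip_force: 50.0
t 8.83 p [0.5073 0.1545 0.17  ] yawx 115.58 zt [ 7.e-04  2.e-04 -1.e+00] F [ 1.8  0.1 -6. ] M [ 0.07 -0.37 -0.  ] w 0.0432 g 50.0 q [ 0.08  0.5   1.74  0.    0.9  -0.36]
```

```bash
python3 -m pendant '[{"jaw":0,"linear":[-0.03,0.06,0.1],"twist":0},{"jaw":0,"linear":[0,0,0.3],"twist":0},{"jaw":0,"linear":[0,0,0.3],"twist":0},{"jaw":0,"linear":[0,0,0.3],"twist":0},{"jaw":0,"linear":[0,0,0.2],"twist":0},{"jaw":0,"linear":[0,0,0],"twist":0},{"jaw":0,"linear":[0,0,0],"twist":0}]'
python3 - <<'E'
from h import *
st()
E
```

```text
time: 9.42
position: [0.5075, 0.1544, 0.1577]
tool_rot: [0.533, 0.846, -0.0, -0.0]
ft_force: [0.2, 1.3, -6.2]
grip_width: 0.0433
grip_force: 50.0
t 9.42 p [0.5075 0.1544 0.1577] yawx 115.59 zt [-6.e-04 -0.e+00 -1.e+00] F [ 0.2  1.3 -6.2] M [ 0.02 -0.1  -0.03] w 0.0433 g 50.0 q [ 0.08  0.52  1.75  0.    0.88 -0.36]
```

```bash
python3 -m pendant '[{"jaw":0,"linear":[0.03,0.02,0.2],"twist":0},{"jaw":0,"linear":[0,0,0.3],"twist":0},{"jaw":0,"linear":[0,0,0.3],"twist":0},{"jaw":0,"linear":[0,0,0.3],"twist":0},{"jaw":0,"linear":[0,0,0.3],"twist":0},{"jaw":0,"linear":[0,0,0.3],"twist":0},{"jaw":0,"linear":[0,0,0.2],"twist":0},{"jaw":0,"linear":[0,0,0.1],"twist":0},{"jaw":0,"linear":[0,0,0],"twist":0},{"jaw":0,"linear":[0,0,0],"twist":0}]'
python3 - <<'E'
from h import *
st()
E
```

```text
time: 10.25
position: [0.5075, 0.1547, 0.1386]
tool_rot: [0.533, 0.846, -0.0, 0.0]
ft_force: [-2.7, -1.0, 3.3]
grip_width: 0.0431
grip_force: 50.0
t 10.25 p [0.5075 0.1547 0.1386] yawx 115.6 zt [ 0.e+00 -2.e-04 -1.e+00] F [-2.7 -1.   3.3] M [-0.21  0.62  0.04] w 0.0431 g 50.0 q [ 0.09  0.55  1.76 -0.    0.83 -0.36]
```

```bash
python3 -m pendant '[{"jaw":0,"linear":[0.02,-0.03,0.15],"twist":0},{"jaw":0,"linear":[0,0,0.15],"twist":0},{"jaw":0,"linear":[0,0,0.15],"twist":0},{"jaw":0,"linear":[0,0,0.15],"twist":0},{"jaw":0,"linear":[0,0,0.1],"twist":0},{"jaw":0,"linear":[0,0,0],"twist":0},{"jaw":0,"linear":[0,0,0],"twist":0}]' 60
python3 - <<'E'
from h import *
st()
E
```

```text
time: 10.83
position: [0.5075, 0.1548, 0.1316]
tool_rot: [0.533, 0.846, 0.0, 0.0]
ft_force: [-3.1, -0.6, 7.0]
grip_width: 0.043
grip_force: 60.0
t 10.83 p [0.5075 0.1548 0.1316] yawx 115.6 zt [ 6.e-04 -1.e-04 -1.e+00] F [-3.1 -0.6  7. ] M [-0.31  0.67  0.06] w 0.043 g 60.0 q [ 0.09  0.56  1.77 -0.    0.81 -0.36]
```

```bash
python3 -m pendant '[{"jaw":0,"linear":[0,-0.03,0.1],"twist":0},{"jaw":0,"linear":[0,0,0.05],"twist":0},{"jaw":0,"linear":[0,0,0],"twist":0},{"jaw":0,"linear":[0,0,0],"twist":0}]'
python3 - <<'E'
from h import *
st()
E
```

```text
time: 11.17
position: [0.5075, 0.1547, 0.1307]
tool_rot: [0.533, 0.846, 0.0, 0.001]
ft_force: [-3.6, -0.3, 11.2]
grip_width: 0.043
grip_force: 60.0
t 11.17 p [0.5075 0.1547 0.1307] yawx 115.59 zt [ 0.0014  0.     -1.    ] F [-3.6 -0.3 11.2] M [-0.24  0.81 -0.04] w 0.043 g 60.0 q [ 0.09  0.56  1.77 -0.    0.81 -0.36]
```

```bash
python3 -m pendant '[{"jaw":0,"linear":[0,-0.02,0.05],"twist":0},{"jaw":0,"linear":[0,0,0.05],"twist":0},{"jaw":0,"linear":[0,0,0],"twist":0},{"jaw":0,"linear":[0,0,0],"twist":0}]'
python3 - <<'E'
from shaft import *
st()
s=cams.camera("scene");p=robot.get_obs()["position"];w=cams.camera("wrist")
u,v=proj(s,p)[0].astype(int)
b=cv2.resize(s["color"][v-40:v+40,u-40:u+40],(384,384),interpolation=cv2.INTER_CUBIC)
cv2.imwrite("pics/h.png",np.hstack([w["color"][:,64:448],b]))
E
```

```text
time: 11.5
position: [0.5075, 0.1547, 0.1307]
tool_rot: [0.533, 0.846, 0.001, 0.001]
ft_force: [-4.7, -0.5, 17.3]
grip_width: 0.0433
grip_force: 60.0
t 11.5 p [0.5075 0.1547 0.1307] yawx 115.6 zt [ 2.2e-03  1.0e-04 -1.0e+00] F [-4.7 -0.5 17.3] M [-0.31  1.13 -0.  ] w 0.0433 g 60.0 q [ 0.09  0.56  1.77 -0.    0.81 -0.36]
```

View pics/h.png

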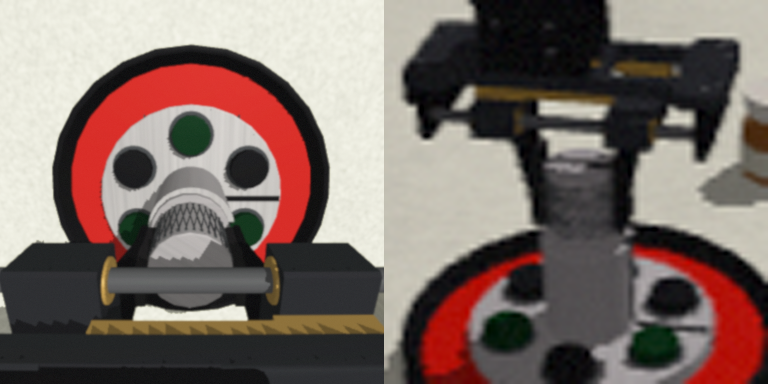

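The flange sits on the hub in both views, with no gap at (590,235). The last 1 mm of command gave no motion, only +6 N, so it is on a hard stop at the expected height. Handing in.

```bash
python3 -m pendant '[{"jaw":0,"linear":[0,0,0.02],"twist":0},{"jaw":0,"linear":[0,0,0],"twist":0},{"jaw":0,"linear":[0,0,0],"twist":0}]' && python3 -c "
from h import *
st();print(robot.hand_in())"
```

```text
time: 11.85
position: [0.5075, 0.1547, 0.1307]
tool_rot: [0.533, 0.846, 0.001, 0.001]
ft_force: [-4.1, -1.1, 18.7]
grip_width: 0.0429
grip_force: 60.0
t 11.85 p [0.5075 0.1547 0.1307] yawx 115.6 zt [ 2.2e-03  1.0e-04 -1.0e+00] F [-4.1 -1.1 18.7] M [-0.29  1.2  -0.02] w 0.0429 g 60.0 q [ 0.09  0.56  1.77 -0.    0.81 -0.36]
the job is handed in; nothing more can be done
None
```

I handed the job in at 11.85 s with the driver still gripped at 60 N, its key in the keyway and its flange pressed on the hub against the spring; the hand-in returned no verdict.

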